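# Tilt the camera beam to the angle gauge's mark and hold it

## Task

Set the tilt of the camera stand: pick up the pendulum angle gauge, lay it in the channel of the rocking beam, along the beam and over its pivot, with the dial facing the same way as the stand's locking knob (the robot's side), and let go of it while the beam still rests level. Then press down the knob at the beam's tail until the swinging needle settles on the index tab of the dial, and finish holding the beam there, with the needle at rest on the tab, so that a colleague can lock it. Do not touch the camera, do not tip the gauge over, and leave the other things on the bench where they are.

Things in the scene. Friction and masses are not known exactly. Their poses are not given: they have to be found in the camera images.
- gauge: pendulum angle gauge, standing on the bench: steel base bar 150 long (y) x 26 (x) x 12 high, on it an upright solid round black case 112 across, 28 thick (x -14 to +14, flat faces), its centre 64 and top 120 above the underside; 0.24 to 0.42 kg plus needle. Grip it across the case's thickness near the top. Origin: centre of the underside; dial faces -x, y along the bar, z up.
- dial (a point): point on the gauge: centre of the dial, in the plane of the front rim, 14 in front (-x) of the gauge's middle and 64 above its underside
- needle (a joint): swing of the gauge's needle relative to its case, rad: 0 points to the top of the case, positive leans to the gauge's +y side. Weighted below its axis, so at rest it points straight up and reads the tilt of whatever the gauge lies on. Swings at about 3 Hz, settles in 1 to 2 s.
- needle_tip (a point): tip of the slim black needle on the white dial, 40 from the dial's centre
- index (a joint): angle of the index tab on the dial, rad, counted like the needle's; already set between 0.12 and 0.26, stays there. Needle = index: the needle is on the tab.
- index_mark (a point): inner point of the index tab, a small black pointed tab 7 wide and 11 long that reaches inwards from the dial's rim; the point lies 40 from the dial's centre, where the needle's tip must come to rest
- beam: rocking aluminium channel, 400 long (y -195 to +205), 40 wide (x); channel floor 6 above the origin, between lips 34 apart and 4 high. Origin on the pivot axis (its x axis), 90 above the bench; camera at the +y end, knob at the -y end. Rests level on a post; pressing the knob down tips the camera up, to 0.36 rad at most. It springs back when let go: holding takes about 3 to 6 N.
- pivot (a point): centre of the beam's pivot axis
- seat (a point): point on the channel's floor where the middle of the gauge's underside belongs, 15 from the pivot towards the camera; axes as the beam's (x away from the locking knob's side, y towards the camera, z up). Clear for the gauge within 40 either way along the beam.
- knob_top (a point): centre of the top of the black knob at the beam's tail: 29 across its flat top, 34 across at its widest, head 18 high, its top 44 above and 175 from the pivot axis; it moves with the beam
- stand: fixed stand: base plate 80 x 290 x 10, two cheeks 46 apart that rise 12 above the channel's floor at the pivot, star-shaped locking knob on the near (-x) cheek at pivot height (it does not turn), rest post under the camera end. Origin on the bench below the pivot; y towards the camera.
- tilt_camera: black camera on the +y end of the beam, 75 x 44 x 50, its underside 104 above the bench; not to be touched
- multimeter: bystander: dark hand-held multimeter lying flat, 165 x 78 x 47; leave it where it is
- cutters: bystander: orange-handled side cutters lying flat, 58 x 111 x 12; leave it where it is
- pliers: bystander: red-handled pliers lying flat, 58 x 149 x 12; leave it where it is
- driver_yellow: bystander: yellow-handled screwdriver lying flat, 28 x 193 x 28; leave it where it is
- solder_reel: bystander: small reel standing on end, 60 across x 45 high; leave it where it is
- stepper_a: bystander: small square motor standing with its shaft up, 48 x 42 x 62; leave it where it is
- tape_black: bystander: roll of black tape lying flat, 62 across x 19 high; leave it where it is

How it is judged:
On the way, in this order (a step that is already met when the one before it is completed fails the run):
1. the gauge lies in the channel over the pivot, dial to the locking knob's side, let go, with the beam level (x of gauge in the frame of seat between -0.007 and 0.007 m and y of gauge in the frame of seat between -0.04 and 0.04 m and z of gauge in the frame of seat below 0.003 m and angle between the z axis of gauge and the z axis of beam, either way round below 0.06 rad and angle between the y axis of gauge and the y axis of beam, either way round below 0.08 rad and x of dial in the frame of seat below -0.004 m and contact force between gauge and beam above 1 N and contact force between each of the arm, the fingers and gauge below 0.1 N and angle between beam's own z axis and vertical below 0.04 rad), for 0.3 s.
2. the knob is held down with the needle settled on the tab (x of gauge in the frame of seat between -0.007 and 0.007 m and y of gauge in the frame of seat between -0.04 and 0.04 m and z of gauge in the frame of seat below 0.003 m and angle between the z axis of gauge and the z axis of beam, either way round below 0.06 rad and angle between the y axis of gauge and the y axis of beam, either way round below 0.08 rad and x of dial in the frame of seat below -0.004 m and contact force between gauge and beam above 1 N and contact force between each of the arm, the fingers and gauge below 0.1 N and distance between needle_tip and index_mark below 0.0025 m and velocity of joint needle between -0.15 and 0.15 rad/s and contact force between the fingers and beam above 0.5 N and angle between beam's own z axis and vertical above 0.05 rad), for 0.5 s.
At the end, for the whole second after the job is handed in: gauge seated in the channel within 40 mm (along) and 7 mm (across) of the seat, base flat on its floor, dial to the locking knob's side, carried by the beam alone; gripper on the beam with over 0.5 N; needle tip within 2.5 mm of the tab's point and still (0.15 rad/s) through the last second (all of step 2); the arm keeps its last pose, push and grip.
It fails at once if the gripper touches the camera (contact force between the fingers and tilt_camera above 1 N).
It fails at once if the arm touches the camera (contact force between the arm and tilt_camera above 1 N).
It fails at once if the gauge is tipped over (angle between gauge's own z axis and vertical above 0.7 rad).
It fails at once if a bystander is moved (distance of any of multimeter, cutters, pliers, driver_yellow, solder_reel, stepper_a, tape_black from where it was at the start of the episode above 0.03 m).
It also fails if it takes over 48 s, if anything falls off the work surface, if the arm or the gripper's body presses on something with over 40 N, if the wrist force passes 120 N, or if a joint passes its speed limit or range.

## Robot

A 7-joint arm with a two-finger parallel gripper is mounted at the origin on a cart in front of the work surface, level with it; the furniture and walls round the work are solid. World frame = base frame: x ahead of the robot, y to its left, z up, the work surface at z = 0. Lengths are in m, angles in rad, forces in N, time in s.
With the tool pointing down it reaches from about 0.425 to 1.025 m from the base axis. Payload 3.6 kg.
Tool frame: the origin (TCP) lies midway between the tips of the shut fingers; the grasp point (between the pads) lies 19 mm behind it (arm.hold_point_z is the distance from the TCP to the grasp point, in m); z points along the fingers, y is the line along which they close (so a half turn about z gives the same grasp; the last joint's range is limited). The gripper opens to 85 mm and grips with 20 to 120 N. Pads are 22 mm wide; open, the fingers measure 114 mm over their backs; the gripper's body (76 mm by 85 mm) begins 54 mm behind the grasp point. The pads swing forward as they close: fully open they stand 13 mm farther back than shut.
Start: joints at [1.073, 0.591, 0.048, 1.609, -0.033, 0.943, -0.034], TCP at [0.285, -0.667, 0.231] pointing down, gripper open.
Joint ranges: [-2.69, 2.69], [-0.47, 2.24], [-1.27, 1.36], [0.19, 2.51], [-1.53, 4.68], [0.08, 2.07], [-3.09, 3.09]. Speed limits (rad/s): [2.57, 2.57, 3.14, 3.14, 3.14, 3.14, 3.14].

## Interface

Orientations are given as a unit quaternion [w, x, y, z].
In Python, from plant import status, capture, get_calibration, ticket, arm gives the robot as it stands.
- The arm moves only by the tool send_rows, never from a script. Its argument "targets" is a list of rows, each a list of 2 entries, a list of its own where there are three numbers: the shift along the tool's x, y, z in units of 0.025 m (1.0 is 0.025 m), then the turn about the tool's z in units of 360 degrees (1.0 is 360 degrees). In form: [[[x, y, z], spin], ...]. A call has 1 to 10 rows; each row shifts and turns the commanded pose from where the row before left it, along the tool's axes as they then stand; what a row does not reach is not made up. A row lasts 1/8 s, in which the tool goes at most 62.5 mm and 10.7 degrees, less where a joint would pass 70% of its speed; a pose out of reach is approached as far as the arm can. A call with a number of a shift or a turn outside -1 to 1 is refused whole. A call with a gripper value outside its range is refused whole. "claw" is the gripper command: -1 is shut, 1 is fully open, values between are in proportion, set as the call begins (left out, the last holds). The fingers move at their own pace and stop on an object; the grip force is fixed at half the most. Time passes only in rows, so rows that do not move let the fingers close. It gives the time, the measured TCP pose, the force, the opening and the grip force at its end, in the units of the state.
- status.read_state(): the state, without advancing time (a new reading comes with each control period).
- capture(name): name is "side" or "top" or "wrist"; returns (picture, depth): 400x640x3 uint8, blue, green, red; 400x640 float32, m along the optical axis (not along the pixel's ray), 0 where there is no reading.
- get_calibration(name): a dict with "mtx" (3x3 intrinsics, pixels), "rvec" (rotation vector, rad) and "tvec" (3), from world to camera coordinates, as OpenCV has them; the wrist camera has in their place "tool_from_camera" (4x4, takes a point from camera to tool coordinates, whose origin is the TCP and whose axes are the flange's). Camera axes: x right, y down, z forward; pixel columns grow to the right and rows downward; lengths in m; the calibration is good to about 2 mm. The wrist camera is an equidistant fisheye: a pixel r from the principal point sees the ray r / f radians off the axis. A picture is of the moment at which its call begins: read the wrist's pose just before it. get_calibration takes no time and is no camera call.
- ticket.close_job(): hands the job in; it is judged then, once.
The state is a dict: "time": time; "joint_pos": joint angles; "qd": joint speeds; "effort": joint torques, N m; "ee_pos": TCP position; "ee_rot": TCP orientation; "ft_force": force on the tool from outside, world axes, zero at the start; "ft_torque": the same for the moment, N m; "grip_width": finger opening in m; "grasp_force": force on a finger pad.
Only numpy, scipy, OpenCV 4.12 (cv2) and the standard library are available. Lean on these libraries where they do the work, as an engineer would, in place of code of your own. Each camera call takes 0.05 s, during which the arm holds its last target. There are 200 camera calls.

## Working session

There is one attempt and no reset: what is moved stays moved. The work goes in short steps, Python scripts to look and compute and a tool call to move; the robot and the scene stay as the last step left them, time stands still between calls to the robot, and variables do not carry over. Pictures are saved under pics/ and viewed, at most 10 in all, crops included, and the job is handed in when it is done.

Besides the shell and the picture viewer there is one more tool, called after "Request:" in YAML: its name, and indented under it one key for each argument. send_rows: Moves the arm, as the interface text tells. Its arguments: {"type":"object","properties":{"targets":{"type":"array"},"claw":{"type":"number"}},"required":["targets"]}

```bash
mkdir -p pics; ls
python3 - <<'E'
from plant import status, capture, get_calibration
import cv2, numpy as np
s=status.read_state(); print(s)
for n in ("side","top"):
    p,d=capture(n); cv2.imwrite(f"pics/{n}0.png",p); np.save(f"{n}0.npy",d); print(n,get_calibration(n))
E
```

```text
pics
{'time': 0.0, 'joint_pos': array([ 1.07347807,  0.59212775,  0.04829732,  1.60986221, -0.03328469,
        0.94268845, -0.0336823 ]), 'qd': array([-3.43775365e-05,  6.00320120e-05,  2.01548965e-05,  5.81064208e-04,
       -9.28642547e-04, -5.08759053e-04,  5.58079032e-04]), 'effort': array([ 1.96981392e-05, -5.48691595e+01,  1.54699188e+00, -1.98123693e+01,
        9.50106361e-03,  8.67182360e-03,  3.62996758e-06]), 'ee_pos': array([ 0.28454662, -0.66590759,  0.23011973]), 'ee_rot': array([-1.10133228e-03,  9.79674011e-01,  2.00592947e-01, -2.96970788e-04]), 'ft_force': array([ 0.39529308,  0.20305428, -0.16702334]), 'ft_torque': array([-0.02475944,  0.03869856,  0.04117894]), 'grasp_force': 0.0, 'grip_width': 0.08543941691404894}
side {'mtx': array([[393.2550465 ,   0.        , 315.80494836],
       [  0.        , 393.2550465 , 207.31235504],
       [  0.        ,   0.        ,   1.        ]]), 'rvec': array([ 1.59235133,  1.70658564, -0.88122295]), 'tvec': array([ 0.06198245, -0.25750768,  1.66890553])}
top {'mtx': array([[400.54461006,   0.        , 316.43148662],
       [  0.        , 400.54461006, 201.98320433],
       [  0.        ,   0.        ,   1.        ]]), 'rvec': array([ 2.14521184, -2.14586784,  0.16556065]), 'tvec': array([-0.01734024,  0.58135981,  1.30371145])}
```

View pics/side0.png

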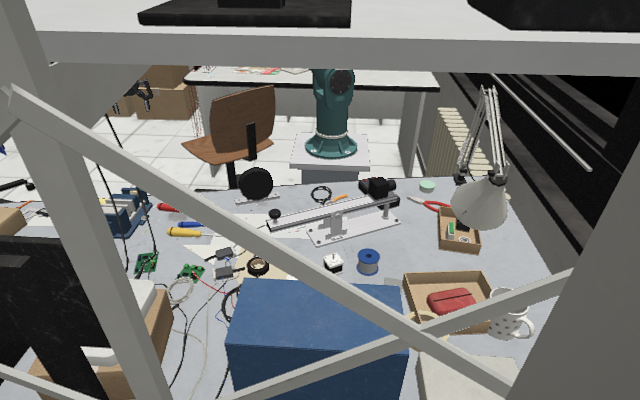

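View pics/top0.png

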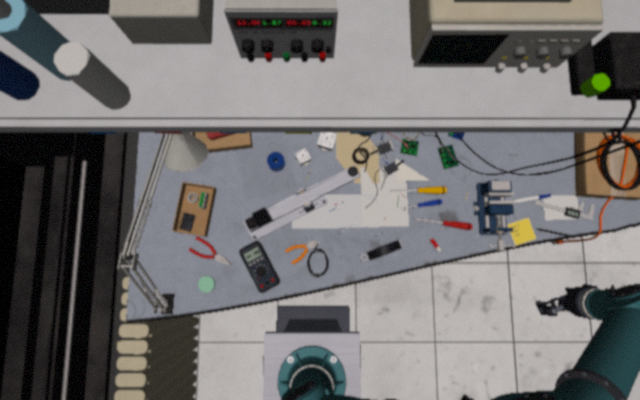

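The side view shows the black gauge at (257,183) and the beam from its knob at (275,215) to the camera at (378,187). In the top view the gauge is at (381,250), the knob at (352,171), the camera at (258,220) and the multimeter at (260,268). Next I'll measure from depth.

```bash
cat > h.py <<'E'
import numpy as np, cv2
from plant import get_calibration
def cloud(n,d):
    c=get_calibration(n); R=cv2.Rodrigues(c["rvec"])[0]; K=c["mtx"]
    v,u=np.mgrid[0:400,0:640]
    P=np.stack([(u-K[0,2])/K[0,0]*d,(v-K[1,2])/K[1,1]*d,d],-1)-c["tvec"].ravel()
    return P@R
def rect(P):
    r=cv2.minAreaRect((P[:,:2]*1000).astype(np.float32)); return [np.round(x,1) for x in r[:2]],round(r[2],1)
E
python3 - <<'E'
from h import *
for n in("top","side"):
    d=np.load(f"{n}0.npy"); P=cloud(n,d); np.save(n+"P.npy",P)
    boxes={"top":dict(gauge=(355,405,232,265),beam=(240,365,160,240)),"side":dict(gauge=(230,280,160,207),beam=(262,400,175,245))}[n]
    for k,(a,b,c,e) in boxes.items():
        Q=P[c:e,a:b].reshape(-1,3); Q=Q[d[c:e,a:b].ravel()>0]
        zs=[(0.006,.02),(.03,.06),(.06,.14)] if k=="gauge" else [(.085,.105),(.106,.125),(.126,.139),(.139,.17)]
        for lo,hi in zs:
            q=Q[(Q[:,2]>lo)&(Q[:,2]<hi)]
            if len(q)>3: print(n,k,lo,hi,len(q),q.mean(0).round(4),rect(q))
    if n=="top":
        for (u,v) in [(352,171),(300,200),(380,248),(430,280)]: print(u,v,P[v,u].round(4))
    I=cv2.imread(f"pics/{n}0.png")
    if n=="top": a=I[150:275,225:425]; cv2.imwrite("pics/topc.png",cv2.resize(a,(800,500),interpolation=cv2.INTER_CUBIC))
    else: a=I[155:255,225:405]; cv2.imwrite("pics/sidec.png",cv2.resize(a,(792,440),interpolation=cv2.INTER_CUBIC))
E
```

```text
top gauge 0.006 0.02 106 [ 0.4152 -0.2153  0.0111] ([array([ 427.3, -229.7]), array([161.6,  98. ])], 90.0)
top gauge 0.03 0.06 7 [ 0.4301 -0.2195  0.0494] ([array([ 432.7, -223.2]), array([ 8.5, 95.4])], 26.7)
top gauge 0.06 0.14 322 [ 0.4208 -0.2295  0.1082] ([array([ 422.6, -235.3]), array([ 27.9, 110.9])], 21.4)
top beam 0.085 0.105 1272 [0.5969 0.0057 0.0975] ([array([581.6,  23.6]), array([ 79.6, 396.2])], 34.8)
top beam 0.106 0.125 56 [0.5462 0.0786 0.1115] ([array([580.1,  22.6]), array([ 69.5, 389.3])], 24.9)
top beam 0.126 0.139 110 [ 0.6274 -0.0563  0.1342] ([array([584.6,  26.2]), array([ 38.8, 390.5])], 27.2)
top beam 0.139 0.17 303 [0.5181 0.1598 0.1511] ([array([586.2,  31.9]), array([ 43.7, 381. ])], 27.8)
352 171 [ 0.6661 -0.1296  0.1386]
300 200 [0.5801 0.0359 0.0953]
380 248 [ 0.4247 -0.2154  0.1198]
430 280 [ 0.2897 -0.6103 -0.7384]
side gauge 0.006 0.02 188 [ 0.429  -0.2346  0.0111] ([array([ 423.4, -234.2]), array([ 31.4, 149.5])], 21.2)
side gauge 0.03 0.06 244 [ 0.4336 -0.2301  0.0455] ([array([ 434. , -230.4]), array([ 11.2, 106.7])], 21.1)
side gauge 0.06 0.14 563 [ 0.4315 -0.234   0.0905] ([array([ 421.1, -235.8]), array([ 39. , 109.7])], 20.5)
side beam 0.085 0.105 1576 [0.5974 0.0049 0.0949] ([array([486.9, -14.4]), array([291.7, 402.5])], 22.7)
side beam 0.106 0.125 148 [0.562  0.1037 0.1156] ([array([589.5,  26.8]), array([ 56.2, 385.2])], 29.0)
side beam 0.126 0.139 206 [0.5934 0.0367 0.1321] ([array([586.4,  26.5]), array([ 45.6, 391. ])], 26.2)
side beam 0.139 0.17 220 [0.5249 0.1597 0.1487] ([array([516.7, 168.9]), array([48. , 75.1])], 28.1)
```

View pics/topc.png

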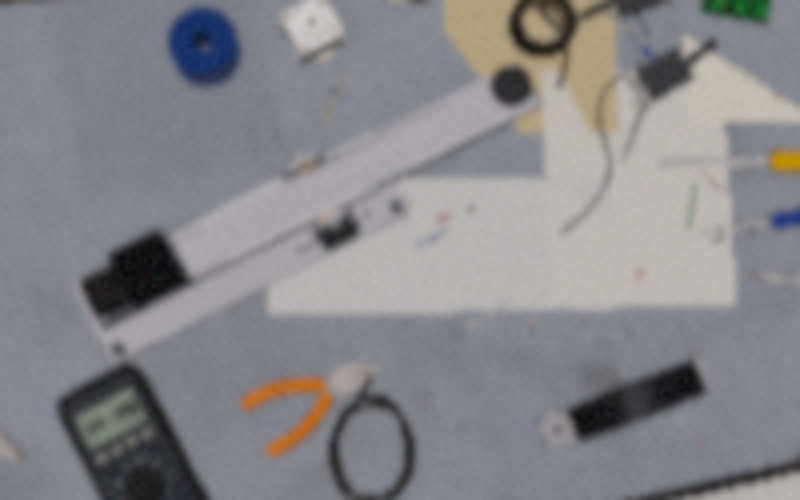

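View pics/sidec.png

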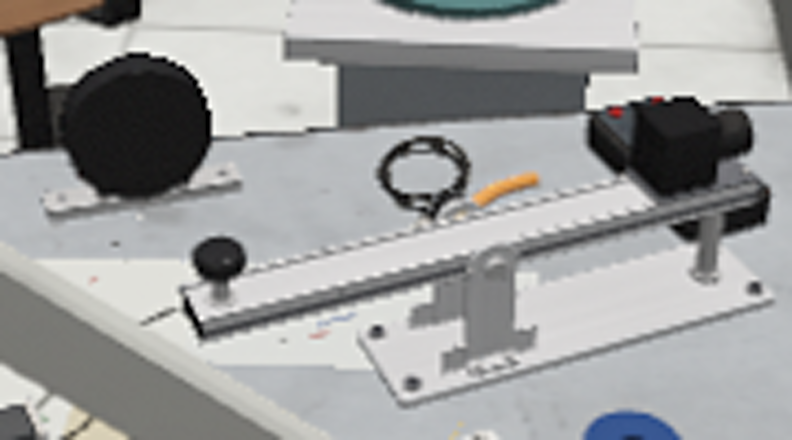

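The crops match the depth data: the gauge's plain black back faces +x, so the dial already faces the robot. The beam is yawed about 27.5° and the gauge about 21°. I'll refine both fits now.

Run:
```python
from h import *
T=np.load("topP.npy");S=np.load("sideP.npy")
print("shelf",T[120,350].round(3),T[60,350].round(3))
def sel(P,b,lo,hi):
    Q=P[b[2]:b[3],b[0]:b[1]].reshape(-1,3); return Q[(Q[:,2]>lo)&(Q[:,2]<hi)]
for n,q in (("gT",sel(T,(355,405,232,265),.112,.13)),("gTall",sel(T,(355,405,232,265),.09,.13)),("gSbase",sel(S,(230,280,160,207),.006,.02)),("gStop",sel(S,(230,280,160,207),.112,.13))):
    print(n,len(q),q.mean(0).round(4),rect(q))
# beam: coords along approx direction
a=np.radians(27.5);Y=np.array([-np.sin(a),np.cos(a)]);X=np.array([np.cos(a),np.sin(a)]);k=np.array([.666,-.13])
for n,P,b in(("T",T,(240,365,160,240)),("S",S,(262,400,175,245))):
    q=sel(P,b,.088,.108); t=(q[:,:2]-k)@Y; w=(q[:,:2]-k)@X
    for lo in np.arange(0.03,.28,.03):
        m=(t>lo)&(t<lo+.03)&(abs(w)<.035)
        if m.sum(): print(n,lo.round(2),m.sum(),"w range",np.percentile(w[m],[2,50,98]).round(4),"z",np.median(q[m,2]).round(4))
    q=sel(P,b,.128,.145); m=np.hypot(*(q[:,:2]-k).T)<.03; q=q[m]; print("knob",n,len(q),q.mean(0).round(4),rect(q),np.median(q[:,2]))
    q=sel(P,b,.145,.17);print("cam",rect(q))
```

```text
shelf [ 0.636 -0.076  0.68 ] [ 0.753 -0.077  0.678]
gT 167 [ 0.4224 -0.2344  0.1183] ([array([ 421.2, -231.7]), array([27.7, 73.8])], 21.3)
gTall 283 [ 0.4215 -0.2321  0.1121] ([array([ 422.6, -235.2]), array([ 27.8, 101.2])], 21.3)
gSbase 188 [ 0.429  -0.2346  0.0111] ([array([ 423.4, -234.2]), array([ 31.4, 149.5])], 21.2)
gStop 84 [ 0.4232 -0.2347  0.1158] ([array([ 422.7, -234.2]), array([34.6, 53.8])], 19.5)
T 0.03 118 w range [-0.0169  0.0028  0.0224] z 0.0978
T 0.06 112 w range [-0.0164  0.0027  0.0219] z 0.0974
T 0.09 116 w range [-0.0169  0.0025  0.0217] z 0.0978
T 0.12 119 w range [-0.0168  0.0025  0.0218] z 0.0973
T 0.15 172 w range [-0.0335  0.0009  0.0309] z 0.0979
T 0.18 129 w range [-0.0281  0.0038  0.0271] z 0.0973
T 0.21 119 w range [-0.0165  0.0035  0.0229] z 0.097
T 0.24 122 w range [-0.0163  0.0035  0.0232] z 0.0972
T 0.27 109 w range [-0.0169  0.0024  0.0219] z 0.0972
knob T 81 [ 0.6692 -0.132   0.1349] ([array([ 669. , -131.7]), array([29.6, 28.9])], 1.0) 0.13492442817238112
cam ([array([515.2, 166.4]), array([43.7, 73. ])], 27.8)
S 0.03 125 w range [-0.0177  0.0053  0.0244] z 0.0951
S 0.06 119 w range [-0.0183  0.0029  0.0233] z 0.0948
S 0.09 119 w range [-0.0178  0.0051  0.0244] z 0.095
S 0.12 117 w range [-0.0176  0.0059  0.024 ] z 0.0949
S 0.15 166 w range [-0.034   0.0005  0.0334] z 0.0963
S 0.18 114 w range [-0.0213  0.0032  0.031 ] z 0.0954
S 0.21 103 w range [-0.0167  0.0049  0.025 ] z 0.095
S 0.24 104 w range [-0.0172  0.0069  0.024 ] z 0.0945
S 0.27 124 w range [-0.0157  0.0044  0.0249] z 0.0957
knob S 80 [ 0.6727 -0.1311  0.132 ] ([array([ 671.9, -130.8]), array([30. , 32.8])], 15.5) 0.13228064891125021
cam ([array([524.1, 155.7]), array([48.1, 44.1])], 29.3)
```

Request:
send_rows:
  targets:
    - [[0,0,-0.4],-0.0297]
    - [[0,0,0],-0.0297]
    - [[0,0,0],-0.0297]
    - [[0,0,0],-0.0297]
    - [[0,0,0],-0.0297]
    - [[0,0,0],-0.0297]
    - [[0,0,0],-0.0297]
    - [[0,0,0],-0.0297]
  claw: 1

```text
time: 1.1
ee_pos: [0.2845, -0.6663, 0.2406]
ee_rot: [-0.001, 0.581, 0.814, 0.0]
ft_force: [-0.5, -0.5, -1.1]
grip_width: 0.0854
grasp_force: 0.0
```

Request:
send_rows:
  targets:
    - [[0,0,0],-0.0061]
    - [[1,0.8,0],0]
    - [[1,0.8,0],0]
    - [[1,0.8,0],0]
    - [[1,0.8,0],0]
    - [[1,0.8,0],0]
    - [[1,0.8,0],0]
    - [[1,0.8,0],0]
    - [[1,0.8,0],0]
    - [[1,0.8,0],0]

```text
time: 2.35
ee_pos: [0.3731, -0.3912, 0.2412]
ee_rot: [-0.0, 0.568, 0.823, 0.0]
ft_force: [1.1, 0.2, 0.3]
grip_width: 0.0853
grasp_force: 0.0
```

Request:
send_rows:
  targets:
    - [[1,0.8,0],0]
    - [[1,0.8,0],0]
    - [[1,0.8,0],0]
    - [[1,0.9,0],0]
    - [[0,0,0],0]
    - [[0,0,0],0]

```text
time: 3.1
ee_pos: [0.4142, -0.27, 0.2413]
ee_rot: [0.0, 0.568, 0.823, -0.0]
ft_force: [-0.6, -0.2, 0.5]
grip_width: 0.0856
grasp_force: 0.0
```

Run:
```python
from plant import status, capture, get_calibration
import cv2
s=status.read_state(); print(s["ee_pos"],s["ee_rot"],s["joint_pos"])
p,d=capture("wrist"); cv2.imwrite("pics/w1.png",p); print(get_calibration("wrist"))
import numpy as np; np.save("w1.npy",d)
```

```text
[ 0.41415623 -0.26998215  0.24129904] [ 4.13436419e-05  5.67868588e-01  8.23119172e-01 -3.07192540e-04] [ 0.85210601  0.31815318 -0.45532162  2.09430623  0.19985951  0.76977643
  0.63531878]
{'mtx': array([[309.70691629,   0.        , 321.93413704],
       [  0.        , 309.70691629, 198.34499933],
       [  0.        ,   0.        ,   1.        ]]), 'tool_from_camera': array([[ 2.11102496e-04, -9.52495282e-01, -3.04553269e-01,
         7.86542839e-02],
       [ 9.99999882e-01,  6.74932683e-05,  4.82068216e-04,
        -3.00926218e-04],
       [-4.38612405e-04, -3.04553335e-01,  9.52495183e-01,
        -1.41211150e-01],
       [ 0.00000000e+00,  0.00000000e+00,  0.00000000e+00,
         1.00000000e+00]])}
```

View pics/w1.png

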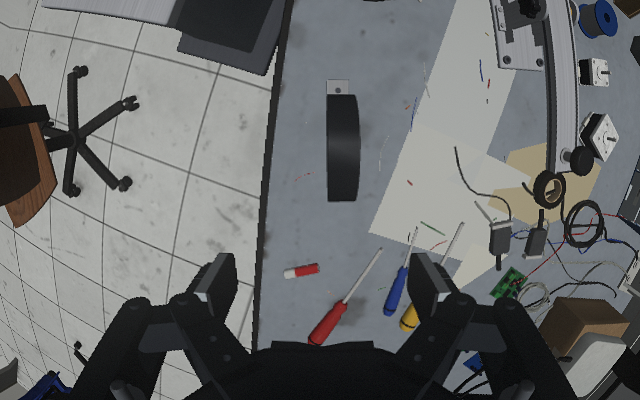

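The wrist view shows the gauge's case from (327,95) to (360,200), lined up with the tool's x axis. The beam's knob is at (578,160). I'll check both with wrist depth.

```bash
cat >> h.py <<'E'
from scipy.spatial.transform import Rotation as Ro
def wcloud(d,s):
    c=get_calibration("wrist");K=c["mtx"];M=c["tool_from_camera"]
    v,u=np.mgrid[0:400,0:640]; x=(u-K[0,2])/K[0,0]; y=(v-K[1,2])/K[1,1]
    r=np.hypot(x,y)+1e-9; k=np.tan(r)/r
    P=np.stack([x*k*d,y*k*d,d],-1)@M[:3,:3].T+M[:3,3]
    q=np.array(s["ee_rot"]); R=Ro.from_quat(np.r_[q[1:],q[0]]).as_matrix()
    return P@R.T+s["ee_pos"]
E
python3 - <<'E'
from h import *
from plant import status
s=status.read_state(); P=wcloud(np.load("w1.npy"),s)
Q=P[85:210,315:375].reshape(-1,3)
for lo,hi in((.112,.125),(.09,.125)):
    q=Q[(Q[:,2]>lo)&(Q[:,2]<hi)]; print(len(q),q.mean(0).round(4),rect(q),q[:,2].max())
Q=P[60:100,320:355].reshape(-1,3);q=Q[(Q[:,2]>.008)&(Q[:,2]<.016)];print("base end",rect(q))
Q=P[140:185,560:605].reshape(-1,3);q=Q[(Q[:,2]>.125)&(Q[:,2]<.14)];print("knob",len(q),rect(q))
Q=P[20:180,480:600].reshape(-1,3);q=Q[(Q[:,2]>.09)&(Q[:,2]<.105)&(Q[:,0]<.68)]
a=np.radians(27.5);Y=np.array([-np.sin(a),np.cos(a)]);X=np.array([np.cos(a),np.sin(a)]);k=np.array([.666,-.13])
t=(q[:,:2]-k)@Y; w=(q[:,:2]-k)@X
for lo in np.arange(0.,.2,.03):
    m=(t>lo)&(t<lo+.03)&(abs(w)<.035)
    if m.sum(): print(lo.round(2),m.sum(),np.percentile(w[m],[2,50,98]).round(4),np.median(q[m,2]))
E
```

```text
1777 [ 0.4197 -0.2328  0.1163] ([array([ 420.1, -234.5]), array([27.9, 55.4])], 21.8) 0.12033442074772636
3062 [ 0.4183 -0.2296  0.1111] ([array([ 419.9, -234.2]), array([28.7, 96.9])], 21.5) 0.12033442074772636
base end ([array([ 396.2, -172.4]), array([25.1, 15.9])], 21.5)
knob 513 ([array([ 665.7, -132.1]), array([31.4, 31.4])], 65.5)
0.0 639 [-0.0195 -0.0021  0.0202] 0.09533090809783967
0.03 690 [-0.0194 -0.0004  0.0202] 0.09513295654190973
0.06 692 [-0.0192  0.0007  0.0204] 0.09510632091360338
0.09 701 [-0.0193  0.0004  0.0204] 0.09508721125049166
0.12 684 [-0.019   0.0007  0.0205] 0.09494192575643204
0.15 219 [-0.0191  0.0068  0.0277] 0.09507763190633386
```

Request:
send_rows:
  targets:
    - [[0.63,0.37,0],0]
    - [[0.63,0.37,0],-0.001]
    - [[0,0,1],0]
    - [[0,0,1],0]
    - [[0,0,1],0]
    - [[0,0,1],0]
    - [[0,0,0.8],0]
    - [[0,0,0.8],0]
    - [[0,0,0.8],0]
    - [[0,0,0],0]

```text
time: 4.4
ee_pos: [0.4199, -0.2319, 0.0804]
ee_rot: [-0.001, 0.564, 0.826, -0.0]
ft_force: [0.4, -0.2, -0.8]
grip_width: 0.0854
grasp_force: 0.0
```

Request:
send_rows:
  targets:
    - [[0,0,0],0]
    - [[0,0,0],0]
    - [[0,0,0],0]
    - [[0,0,0],0]
    - [[0,0,0],0]
    - [[0,0,0],0]
  claw: -1

```text
time: 5.15
ee_pos: [0.4208, -0.2337, 0.082]
ee_rot: [0.001, 0.565, 0.825, -0.0]
ft_force: [-1.8, 0.6, 6.0]
grip_width: 0.0274
grasp_force: 60.3
```

Request:
send_rows:
  targets:
    - [[0,0,-0.5],0]
    - [[0,0,-1],0]
    - [[0,0,-1],0]
    - [[0,0,-1],0]
    - [[0,0,-1],0]
    - [[0,0,-1],0]
    - [[0,0,-0.5],-0.0172]
    - [[0.3,0.5,0],0]
    - [[0.5,0.8,0],0]
    - [[0.6,0.9,0],0]

```text
time: 6.4
ee_pos: [0.4527, -0.1756, 0.2305]
ee_rot: [-0.001, 0.52, 0.854, 0.0]
ft_force: [-0.3, 0.7, -3.7]
grip_width: 0.0272
grasp_force: 59.6
```

Request:
send_rows:
  targets:
    - [[0.7,1,0],0]
    - [[0.7,1,0],0]
    - [[0.7,1,0],0]
    - [[0.7,1,0],0]
    - [[0.7,1,0],0]
    - [[0.6,1,0],0]
    - [[0.6,1,0],0]
    - [[0.6,0.9,0],0]
    - [[0,0.5,0],0]
    - [[0,0,0],0]

```text
time: 7.65
ee_pos: [0.5787, 0.0375, 0.2307]
ee_rot: [-0.0, 0.519, 0.855, -0.0]
ft_force: [-0.3, -0.0, -4.4]
grip_width: 0.0274
grasp_force: 59.6
```

Run:
```python
from h import *
from plant import status, capture
s=status.read_state(); print(s["ee_pos"],s["ee_rot"],s["grip_width"])
p,d=capture("wrist"); cv2.imwrite("pics/w2.png",p); np.save("w2.npy",d)
```

```text
[0.57872919 0.03751355 0.23066809] [-3.54775197e-04  5.19352018e-01  8.54560288e-01 -2.64249746e-04] 0.027379661970388644
```

View pics/w2.png

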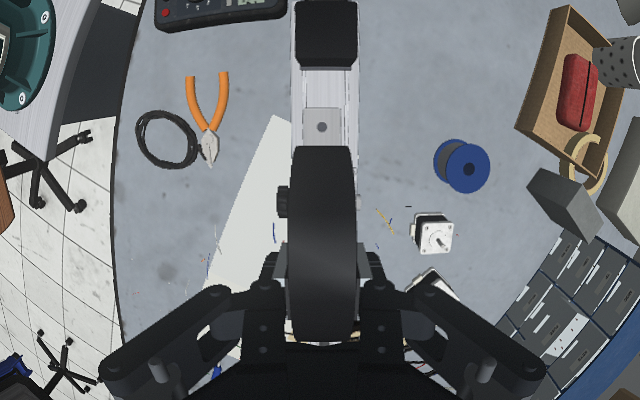

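The held gauge is seen along its length, with its base end at (322,126). The beam lies beneath it between columns 291 and 358, with the camera at (326,35). I'll measure the remaining sideways offset and yaw.

Run:
```python
from h import *
s=dict(ee_pos=np.zeros(3),ee_rot=[1,0,0,0])
P=wcloud(np.load("w2.npy"),s)  # tool frame
Q=P[60:160,270:380].reshape(-1,3)
print(np.percentile(Q[:,2],[5,25,50,75,95]))
z=.2307-.096
q=Q[(abs(Q[:,2]-z)<.008)&(abs(Q[:,1])<.03)]
for lo in np.arange(.06,.16,.01):
    m=(q[:,0]>lo)&(q[:,0]<lo+.01)
    if m.sum()>5: print("beam x",lo.round(2),m.sum(),"y",np.percentile(q[m,1],[1,50,99]).round(4),"c",(np.percentile(q[m,1],[1,99]).mean()).round(4),"z",np.median(q[m,2]).round(4))
g=Q[(Q[:,2]<.085)&(Q[:,2]>.04)]
for lo in np.arange(.03,.09,.008):
    m=(g[:,0]>lo)&(g[:,0]<lo+.008)
    if m.sum()>5: print("g x",lo.round(3),m.sum(),"y",np.percentile(g[m,1],[1,99]).round(4),"c",(np.percentile(g[m,1],[1,99]).mean()).round(4),"z",np.median(g[m,2]).round(4))
I=P[145:335,280:370].reshape(-1,3);I=I[(I[:,2]<.03)&(abs(I[:,1])<.018)];r=cv2.minAreaRect((I[:,:2]*1000).astype(np.float32));print("case",r)
C=P[0:72,285:365].reshape(-1,3);C=C[(C[:,2]<.09)];print("cam edge x",np.percentile(C[:,0],[1,99]),"y",np.percentile(C[:,1],[1,99]))
```

```text
[0.00984251 0.1286714  0.22184008 0.23203531 0.23329033]
beam x 0.06 89 y [-0.0175  0.0197  0.0229] c 0.0027 z 0.1333
beam x 0.07 310 y [-0.0175  0.0048  0.0226] c 0.0025 z 0.136
beam x 0.08 548 y [-0.0174  0.0017  0.0217] c 0.0021 z 0.1361
beam x 0.09 502 y [-0.0165  0.0035  0.0225] c 0.003 z 0.1361
beam x 0.1 565 y [-0.0171  0.0026  0.0226] c 0.0028 z 0.1353
g x 0.046 248 y [-0.0133  0.0124] c -0.0004 z 0.0714
g x 0.054 450 y [-0.0131  0.0123] c -0.0004 z 0.0714
g x 0.062 409 y [-0.0131  0.0122] c -0.0004 z 0.0714
g x 0.07 319 y [-0.013   0.0123] c -0.0004 z 0.0717
case ((27.25576400756836, -0.2761077880859375), (35.96592712402344, 102.8372573852539), 88.95683288574219)
cam edge x [0.11001713 0.15401112] y [-0.01884431  0.02383883]
```

Request:
send_rows:
  targets:
    - [[0,0.12,0],0]
    - [[0,0,0.5],0]
    - [[0,0,0.5],0]
    - [[0,0,0.5],0]
    - [[0,0,0.2],0]
    - [[0,0,0.1],0]
    - [[0,0,0],0]
    - [[0,0,0],0]

```text
time: 8.7
ee_pos: [0.5816, 0.0388, 0.1867]
ee_rot: [0.0, 0.519, 0.855, 0.0]
ft_force: [0.4, 0.3, -2.7]
grip_width: 0.0276
grasp_force: 59.6
```

Request:
send_rows:
  targets:
    - [[0,0,0.08],0]
    - [[0,0,0.08],0]
    - [[0,0,0],0]
    - [[0,0,0],0]

```text
time: 9.2
ee_pos: [0.5812, 0.0386, 0.1823]
ee_rot: [-0.0, 0.519, 0.855, 0.0]
ft_force: [0.1, -0.4, -4.0]
grip_width: 0.0275
grasp_force: 59.6
```

Request:
send_rows:
  targets:
    - [[0,0,0.08],0]
    - [[0,0,0],0]
    - [[0,0,0],0]

```text
time: 9.57
ee_pos: [0.5812, 0.0387, 0.1803]
ee_rot: [-0.0, 0.519, 0.855, -0.0]
ft_force: [0.0, 0.6, -3.2]
grip_width: 0.0271
grasp_force: 59.6
```

Request:
send_rows:
  targets:
    - [[0,0,0.08],0]
    - [[0,0,0],0]
    - [[0,0,0],0]

```text
time: 9.95
ee_pos: [0.5811, 0.0386, 0.1782]
ee_rot: [-0.0, 0.519, 0.855, -0.0]
ft_force: [0.0, -0.4, -3.3]
grip_width: 0.0274
grasp_force: 59.8
```

Request:
send_rows:
  targets:
    - [[0,0,0.04],0]
    - [[0,0,0],0]
    - [[0,0,0],0]

```text
time: 10.32
ee_pos: [0.5812, 0.0388, 0.1781]
ee_rot: [0.0, 0.519, 0.855, -0.0]
ft_force: [-2.4, 0.3, 6.2]
grip_width: 0.0273
grasp_force: 60.7
```

Request:
send_rows:
  targets:
    - [[0,0,0.04],0]
    - [[0,0,0],0]
    - [[0,0,0],0]

```text
time: 10.7
ee_pos: [0.5812, 0.0388, 0.178]
ee_rot: [0.0, 0.519, 0.855, -0.0]
ft_force: [-5.0, -0.7, 11.9]
grip_width: 0.0276
grasp_force: 61.8
```

Request:
send_rows:
  targets:
    - [[0,0,-0.06],0]
    - [[0,0,0],0]

```text
time: 10.95
ee_pos: [0.5812, 0.0388, 0.1781]
ee_rot: [0.0, 0.519, 0.855, 0.0]
ft_force: [-1.8, -0.1, 5.1]
grip_width: 0.0277
grasp_force: 60.6
```

Request:
send_rows:
  targets:
    - [[0,0,0],0]
    - [[0,0,0],0]
    - [[0,0,0],0]
    - [[0,0,0],0]
  claw: 0.6

```text
time: 11.45
ee_pos: [0.5813, 0.0386, 0.1777]
ee_rot: [0.0, 0.519, 0.855, 0.0]
ft_force: [-0.7, 0.1, 0.7]
grip_width: 0.0683
grasp_force: 0.0
```

Run:
```python
from h import *
from plant import status, capture
s=status.read_state(); print(s["time"],s["ee_pos"],s["grip_width"],s["ft_force"])
p,d=capture("wrist"); P=wcloud(d,s); cv2.imwrite("pics/w3.png",p[0:380,140:500]); np.save("w3.npy",d)
a=np.radians(27.5);Y=np.array([-np.sin(a),np.cos(a)]);X=np.array([np.cos(a),np.sin(a)])
# case sides and beam edges, in beam-ish frame at TCP
w=(P[...,:2]-s["ee_pos"][:2])@X; t=(P[...,:2]-s["ee_pos"][:2])@Y
for n,lo,hi in(("casetop",.2,.225),("basetop",.105,.115),("beam",.09,.103)):
    for t0 in np.arange(-.0,.11,.01):
        m=(P[...,2]>lo)&(P[...,2]<hi)&(t>t0)&(t<t0+.01)&(abs(w)<.024)
        if m.sum()>10: print(n,t0.round(2),m.sum(),np.percentile(w[m],[1,99]).round(4),np.percentile(w[m],[1,99]).mean().round(4),np.median(P[m][:,2]).round(4))
```

```text
11.45 [0.58128702 0.03859705 0.17768289] 0.06834055540546333 [-0.69826364  0.11739746  0.73303057]
casetop -0.0 1433 [-0.0139  0.0133] -0.0003 0.214
casetop 0.01 1703 [-0.0137  0.0134] -0.0001 0.2124
casetop 0.02 1982 [-0.0139  0.0134] -0.0003 0.2086
casetop 0.03 1575 [-0.014   0.0135] -0.0002 0.2032
basetop 0.04 33 [-0.0132  0.0122] -0.0005 0.106
basetop 0.05 547 [-0.0131  0.0124] -0.0003 0.1065
basetop 0.06 520 [-0.013  0.013] 0.0 0.1065
basetop 0.07 290 [-0.0128  0.0123] -0.0003 0.1064
beam 0.04 60 [-0.0194  0.0194] 0.0 0.0954
beam 0.05 236 [-0.0198  0.0193] -0.0003 0.0955
beam 0.06 240 [-0.0199  0.0192] -0.0003 0.0962
beam 0.07 534 [-0.0197  0.0198] 0.0 0.0949
beam 0.08 782 [-0.0196  0.0197] 0.0 0.0947
beam 0.09 760 [-0.0201  0.019 ] -0.0006 0.0946
beam 0.1 836 [-0.0195  0.0198] 0.0001 0.0949
```

View pics/w3.png

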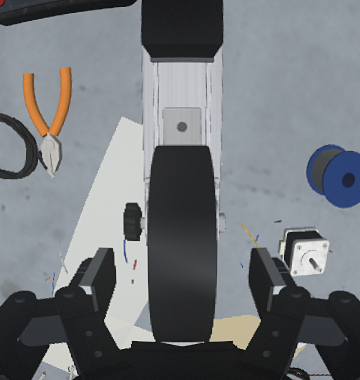

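The gauge is seated and centred in the channel, and released: its base end is at (182,127) between the lips, with the locking knob at (133,222). Next I'll lift clear and look at the dial from the robot's side.

Request:
send_rows:
  targets:
    - [[0,0,-0.4],0]
    - [[0,0,-0.8],0]
    - [[0,0,-1],0]
    - [[0,0,-0.8],0]
    - [[0,-0.6,0],0]
    - [[-0.4,-1,0],0]
    - [[-0.7,-1,0],0]
    - [[-0.7,-1,0],0]
    - [[-0.7,-1,0],0]
    - [[-0.5,-0.6,0.4],0]

```text
time: 12.75
ee_pos: [0.4985, -0.0896, 0.2422]
ee_rot: [-0.0, 0.52, 0.854, -0.001]
ft_force: [-0.6, -0.3, -0.4]
grip_width: 0.068
grasp_force: 0.0
```

Request:
send_rows:
  targets:
    - [[0,0,1],0]
    - [[0,0,1],0]
    - [[0,0,1],0]
    - [[0,0,1],0]
    - [[0,0,0.5],0]
    - [[0,0,0],0]
    - [[0,0,0],0]
  claw: -1

```text
time: 13.62
ee_pos: [0.5009, -0.0877, 0.1308]
ee_rot: [0.001, 0.519, 0.855, 0.0]
ft_force: [0.1, 0.6, 0.0]
grip_width: 0.0002
grasp_force: 0.0
```

Run:
```python
from h import *
from plant import status, capture
s=status.read_state(); print(s["time"],s["ee_pos"],s["ee_rot"])
p,d=capture("wrist"); cv2.imwrite("pics/w4.png",p)
c=get_calibration("wrist");K=c["mtx"];M=c["tool_from_camera"]
q=np.array(s["ee_rot"]); R=Ro.from_quat(np.r_[q[1:],q[0]]).as_matrix()
def proj(W):
    C=(((W-s["ee_pos"])@R)-M[:3,3])@M[:3,:3]
    th=np.arctan2(np.hypot(C[:,0],C[:,1]),C[:,2]); ph=np.arctan2(C[:,1],C[:,0])
    return np.stack([K[0,2]+K[0,0]*th*np.cos(ph),K[1,2]+K[1,1]*th*np.sin(ph)],-1)
a=np.radians(27.5);Y=np.array([-np.sin(a),np.cos(a),0]);X=np.array([np.cos(a),np.sin(a),0])
D=np.array([.5813,.0386,.096+.064])-.014*X
g=np.mgrid[-50:50:500j,-50:50:500j]/1000; W=D+g[1][...,None]*Y-g[0][...,None]*np.array([0,0,1])
m=proj(W.reshape(-1,3)).reshape(500,500,2).astype(np.float32)
cv2.imwrite("pics/dial.png",cv2.remap(p,m[...,0],m[...,1],cv2.INTER_CUBIC)); print(m[250,250],m[0,250],m[499,250])
```

```text
13.625 [ 0.50085158 -0.08770447  0.13083668] [5.10088442e-04 5.19283277e-01 8.54601963e-01 3.20243732e-04]
[572.4647  131.76773] [657.87427 153.44829] [516.21106 121.12227]
```

View pics/dial.png

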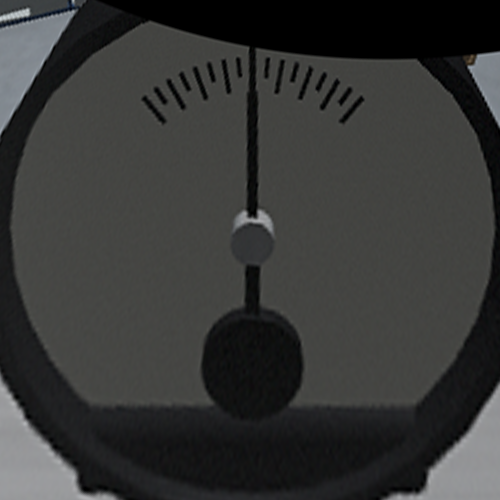

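The rectified dial shows the needle straight up from its hub at about (252,245). The tab region at the top falls outside the frame, so I'll raise the camera.

Request:
send_rows:
  targets:
    - [[0,-0.6,-0.8],0]
    - [[0,-0.6,-0.8],0]
    - [[0,0,-0.4],0]
    - [[0,0,0],0]
    - [[0,0,0],0]

```text
time: 14.3
ee_pos: [0.4742, -0.1013, 0.1801]
ee_rot: [0.0, 0.519, 0.855, 0.0]
ft_force: [-0.4, 0.6, 0.6]
grip_width: 0.0001
grasp_force: 0.0
```

```bash
cat >> h.py <<'E'
def dial(p,s,name,tilt=0.,D=None,res=500):
    c=get_calibration("wrist");K=c["mtx"];M=c["tool_from_camera"]
    q=np.array(s["ee_rot"]); R=Ro.from_quat(np.r_[q[1:],q[0]]).as_matrix()
    a=np.radians(27.5);Y=np.array([-np.sin(a),np.cos(a),0]);X=np.array([np.cos(a),np.sin(a),0]);Z=np.array([0,0,1.])
    Yt=np.cos(tilt)*Y+np.sin(tilt)*Z; Zt=np.cos(tilt)*Z-np.sin(tilt)*Y
    piv=np.array([.5813,.0386,.09])-.015*Y
    D=piv+.015*Yt+.070*Zt-.014*X
    g=np.mgrid[-55:55:res*1j,-55:55:res*1j]/1000
    W=(D+g[1][...,None]*Yt-g[0][...,None]*Zt).reshape(-1,3)
    C=(((W-s["ee_pos"])@R)-M[:3,3])@M[:3,:3]
    th=np.arctan2(np.hypot(C[:,0],C[:,1]),C[:,2]); ph=np.arctan2(C[:,1],C[:,0])
    m=np.stack([K[0,2]+K[0,0]*th*np.cos(ph),K[1,2]+K[1,1]*th*np.sin(ph)],-1).reshape(res,res,2).astype(np.float32)
    cv2.imwrite(name,cv2.remap(p,m[...,0],m[...,1],cv2.INTER_CUBIC)); return m
E
python3 - <<'E'
from h import *
from plant import status, capture
s=status.read_state(); p,d=capture("wrist"); m=dial(p,s,"pics/dial2.png"); print(s["ee_pos"],m[0,250],m[250,250])
E
```

```text
[ 0.47421343 -0.10132904  0.18013839] [615.5458  140.25136] [551.7241   126.388084]
```

View pics/dial2.png

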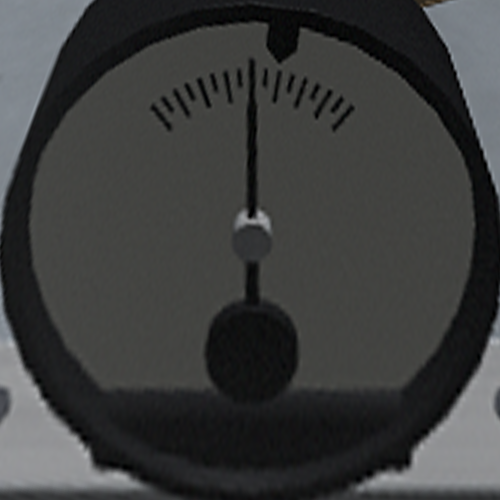

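The needle reads 0, with its tip at (252,58). The tab's point is at about (283,64) and the dial centre at about (252,240), so the index is about 0.173 rad. That means pressing the knob down about 31 mm.

Request:
send_rows:
  targets:
    - [[-0.5,0.7,0],0]
    - [[-0.7,0.95,0],0]
    - [[-0.7,0.95,0],0]
    - [[-0.7,0.95,0],0]
    - [[-0.7,0.95,0],0]
    - [[-0.7,0.95,0],0]
    - [[-0.5,0.6,0],0]
    - [[-0.3,0.32,0.4],0]
    - [[0,0,0.8],0]
    - [[0,0,0],0]

```text
time: 15.6
ee_pos: [0.667, -0.1346, 0.1469]
ee_rot: [-0.003, 0.519, 0.855, -0.002]
ft_force: [0.0, -0.3, -0.2]
grip_width: -0.0004
grasp_force: 0.0
```

Run:
```python
from h import *
from plant import status, capture
s=status.read_state(); print(s["time"],s["ee_pos"],s["ft_force"])
p,d=capture("wrist"); cv2.imwrite("pics/w5.png",p[100:400,120:520])
```

```text
15.6 [ 0.6669987  -0.13455935  0.14686301] [ 0.04917433 -0.25999352 -0.22135001]
```

View pics/w5.png

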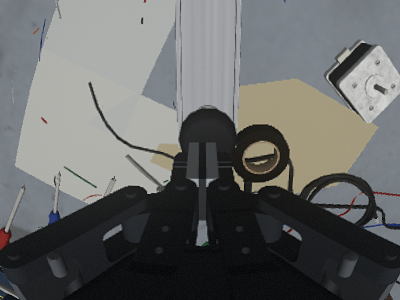

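The closed fingertips at (203,160) stand over the knob at (206,130); the computed offset is 4 mm towards the tail, as intended, and about 2 mm sideways. I'll correct that and press.

Request:
send_rows:
  targets:
    - [[0,0.08,0],0]
    - [[0,0,0.2],0]
    - [[0,0,0.2],0]
    - [[0,0,0.16],0]
    - [[0,0,0.12],0]
    - [[0,0,0.12],0]
    - [[0,0,0.12],0]
    - [[0,0,0.12],0]
    - [[0,0,0.12],0]
    - [[0,0,0],0]

```text
time: 16.9
ee_pos: [0.673, -0.1356, 0.1216]
ee_rot: [0.001, 0.52, 0.854, -0.0]
ft_force: [0.6, -5.0, 4.3]
grip_width: 0.0001
grasp_force: 2.7
```

Request:
send_rows:
  targets:
    - [[0,0,0.12],0]
    - [[0,0,0.12],0]
    - [[0,0,0.12],0]
    - [[0,0,0.12],0]
    - [[0,0,0.08],0]
    - [[0,0,0],0]
    - [[0,0,0],0]
    - [[0,0,0],0]

```text
time: 17.9
ee_pos: [0.6732, -0.1344, 0.1079]
ee_rot: [0.001, 0.519, 0.855, 0.0]
ft_force: [2.2, -4.8, 4.7]
grip_width: 0.0
grasp_force: 2.9
```

```bash
cat > tilt.py <<'E'
from h import *
from plant import status, capture
s=status.read_state(); print(s["time"],s["ee_pos"],s["ft_force"])
a=np.radians(27.5);Y=np.array([-np.sin(a),np.cos(a)]);X=np.array([np.cos(a),np.sin(a)])
for n in("top","side"):
    p,d=capture(n); P=cloud(n,d); P0=np.load(n+"P.npy")
    for nm,Q in(("level",P0),("now",P)):
        pv=np.array([.583,.0365])+.0135*Y*-1
        w=(Q[...,:2]-pv)@X; t=(Q[...,:2]-pv)@Y; z=Q[...,2]
        m=(abs(w-.001)<.012)&(t>-.15)&(t<.12)&((t<-.08)|(t>.09))&(z>.04)&(z<.15)
        f=np.polyfit(t[m],z[m],1)
        for _ in range(4):
            k=abs(z[m]-np.polyval(f,t[m]))<.006; f=np.polyfit(t[m][k],z[m][k],1)
        print(n,nm,k.sum(),"tilt",np.arctan(f[0]).round(4))
        g=(abs(w)<.03)&(abs(t)<.12)&(z>.17)&(z<.23)
        if nm=="now" and g.sum()>20: print(" gauge top",g.sum(),np.median(w[g]).round(4),rect(Q[g]),"t-range",np.percentile(t[g],[2,98]).round(4),z[g].max().round(4))
E
python3 tilt.py
```

```text
17.9 [ 0.67321448 -0.13438736  0.10794078] [ 2.16525944 -4.84533423  4.68941626]
top level 222 tilt -0.0049
top now 202 tilt 0.1513
 gauge top 381 -0.0005 ([array([577.5,  56.7]), array([ 43.8, 171.8])], 30.5) t-range [-0.0487  0.1185] 0.2232
side level 164 tilt -0.0009
side now 179 tilt 0.1559
 gauge top 629 0.0121 ([array([573.2,  55.1]), array([ 41.4, 171.1])], 25.8) t-range [-0.0491  0.1162] 0.2178
```

Request:
send_rows:
  targets:
    - [[0,0,0.06],0]
    - [[0,0,0.06],0]
    - [[0,0,0],0]
    - [[0,0,0],0]
    - [[0,0,0],0]
    - [[0,0,0],0]
    - [[0,0,0],0]
    - [[0,0,0],0]
    - [[0,0,0],0]
    - [[0,0,0],0]

```text
time: 19.25
ee_pos: [0.6732, -0.1345, 0.1049]
ee_rot: [0.001, 0.519, 0.854, 0.0]
ft_force: [0.9, -5.1, 4.9]
grip_width: -0.0002
grasp_force: 2.9
```

```bash
cat >> tilt.py <<'E'
    from scipy.optimize import least_squares
    g=(abs(w)<.022)&(t>-.08)&(t<.08)&(z>.13)&(z<.23)
    if n=="top":
        tt,zz=t[g],z[g]; r=least_squares(lambda c:np.hypot(tt-c[0],zz-c[1])-.056,[0,.16],loss="soft_l1",f_scale=.002).x
        print("case centre t,z",r.round(4),"w",np.percentile(w[g],[2,98]).round(4),"z",(zz.max()).round(4))
E
python3 tilt.py
```

```text
19.25 [ 0.67324144 -0.13446859  0.1049226 ] [ 0.88784683 -5.05727341  4.8994798 ]
top level 222 tilt -0.0049
top now 205 tilt 0.1728
 gauge top 389 0.0 ([array([576.3,  55.7]), array([ 40.5, 173.7])], 29.7) t-range [-0.0501  0.1185] 0.225
case centre t,z [0.0012 0.1627] w [-0.0137  0.0132] z 0.225
side level 164 tilt -0.0009
side now 176 tilt 0.171
 gauge top 643 0.0119 ([array([575.6,  55.5]), array([ 47.8, 171.7])], 27.8) t-range [-0.0504  0.1172] 0.2183
```

```bash
python3 -c "
from plant import ticket
print(ticket.close_job())"
```

```text
the job is handed in; nothing more can be done
None
```

The job is handed in: the gauge is seated in the channel with its dial to the locking knob's side, and the arm is holding the tail knob down at about 0.173 rad of tilt, the angle I read for the index tab. The needle on the tab was not seen directly, because no camera could view the dial while pressing, so that rests on the measured beam tilt, and the verdict was not shown to me.

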